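# Load the thread stand: two spools in order, then the end cap

## Task

Load the spool stand: thread the red spool onto its horizontal rod first and the white spool after it, then fit the black end cap and press it fully home on the rod's tip, so that the drag disc, red spool, white spool and cap end snug against one another. Work gently, feel for the rod because its height is not known exactly, do not drive the drag disc further back than the seated cap itself does, and leave the other things on the bench where they are.

Things in the scene. Friction and masses are not known exactly. Their poses are not given: they have to be found in the camera images.
- spool_stand: Fixed wooden stand, base 170 x 110 x 16, origin on the bench under its centre; upright x 4 to 26, 52 wide, top at z 162. A level steel rod, 12 in diameter, runs from the upright along the stand's -x at y = 0 to its tip at x = -167; last 5 taper to 6 in diameter. Clamped by hand in a slot: axis height unmeasured, anywhere from 108 to 128, rigid. z up; all mm.
- drag_disc (a joint): Steel disc, 38 mm in diameter, sliding on the rod with 4 N of dry friction; stays where left (pushing all parts back along the rod takes 6 to 16 N). Value in m, 0 to 0.045, grows as it is pushed toward the upright (stand's +x). Its front face, which the first spool meets, is at x = -71 mm + value in the stand's frame. Starts at 0 to 0.010; about 0.016 when all is seated and snug.
- rest: Fixed wooden rest: plank 200 x 64 x 24 mm, origin on the bench under its centre. Two 10 mm dowels along its x carry red spool, white spool and cap in a row, 55 mm apart, in any order, axes along the rest's x and 51 mm above the bench.
- red_spool: Loose spool, dark red thread, 40 mm long, about 50 g; two wooden flanges 40 mm in diameter, 4 mm thick, between them the thread barrel 32 mm in diameter and 32 mm long; through bore of 15 mm. Origin at its middle on the bore's axis; x along the bore (either end may lead). Snug place: x = -75 mm in the stand's frame.
- white_spool: Loose spool, off-white thread, otherwise like the red one: origin at its middle on the bore's axis, x along the bore. Snug place: x = -115 mm in the stand's frame.
- end_cap: Loose black cap, cylinder 40 mm in diameter, 38 mm long, about 50 g, with a blind bore of 15 mm, 32 mm deep. Origin on the axis, 19 mm from either end; x along the axis toward the open end, which lies toward the rest's +x. Fully home the bore's bottom meets the rod's tip and the origin is at x = -154 mm in the stand's frame.
- brass_weight: Bystander: brass block weight with a knob, 40 x 60 x 60 mm, origin at the centre of its underside. Leave it alone.
- beeswax: Bystander: yellow block of beeswax, 36 x 52 x 19 mm, origin at the centre of its underside. Leave it alone.
- thread_spool_c: Bystander: solid spool of blue thread standing on end, 41 mm in diameter, 50 mm tall, origin at the centre of its underside; it has no bore. Leave it alone.
Things that resemble listed ones, but are neither listed nor needed, are in the scene too. What is shaped like the red_spool but orange is not meant.

How it is judged:
By the outcome, as a careful person would: the job done as asked, in the order asked, and still so for the second after the job is handed in, with the robot touching nothing.
It also fails if it takes over 72 s, if anything falls off the work surface, if the arm or the gripper's body presses on something with over 40 N, if the wrist force passes 120 N, or if a joint passes its speed limit or range.

## Robot

A 6-joint arm with a two-finger parallel gripper is mounted at the origin on the work surface; the furniture and walls round the work are solid. World frame = base frame: x ahead of the robot, y to its left, z up, the work surface at z = 0. Lengths are in m, angles in rad, forces in N, time in s.
With the tool pointing down it reaches from about 0.35 to 0.775 m from the base axis. Payload 5.5 kg.
Tool frame: the origin (TCP) lies midway between the tips of the shut fingers; the grasp point (between the pads) lies behind it (env.grip_point_offset is the z of the grasp point in the tool frame, in m); z points along the fingers, y is the direction in which the jaws open and shut (so a half turn about z gives the same grasp; the last joint's range is limited). The gripper opens to 85 mm and grips with 20 to 120 N. Pads are 22 mm wide; open, the fingers measure 114 mm over their backs; the gripper's body (76 mm by 85 mm) begins 54 mm behind the grasp point. The pads swing forward as they close: fully open they stand 13 mm farther back than shut.
Start: joints at [1.103, 0.313, 0.046, 1.304, 0, 1.431], TCP at [0.185, 0.544, 0.231] pointing down, gripper open.
Joint ranges: [-2.76, 2.76], [-0.86, 1.69], [-1.03, 1.26], [-2.2, 2.34], [-1.47, 1.5], [-3.14, 3.14]. Speed limits (rad/s): [2.57, 2.57, 3.14, 3.14, 3.14, 3.14].

## Interface

Orientations are given as a unit quaternion [w, x, y, z].
In Python, from workcell import env, viewer gives the robot as it stands. The module is installed in compiled form; this text tells all that it offers.
- The arm moves only by the shell command python3 -m inch 'ROWS' [OPENING] [FORCE]. ROWS is JSON, a list of rows, each a list of 2 entries, a list of its own where there are three numbers: the shift along the tool's x, y, z in m, then the turn about the tool's z in degrees. In form: [[[tx, ty, tz], spin], ...]. A call has 1 to 5 rows; each row is the pose to reach, as a shift and turn from the pose measured when the call began, along the tool's axes at that moment; what a row does not reach only later rows make up. A row lasts 1/12 s, in which the tool goes at most 41.7 mm and 7.16 degrees, less where a joint would pass 70% of its speed; a pose out of reach is approached as far as the arm can. A call with a gripper value outside its range is refused whole. OPENING is the closure, from 0 (fully open) to 1 (shut), set as the call begins (- or left out, the last holds). The fingers move at their own pace and stop on an object; FORCE is the grip in N (left out, the last holds). Time passes only in rows, so rows that repeat a pose let the fingers close. It gives the time, the measured TCP pose, the force and the opening at its end, in the units of the state.
- env.get_state(): the state, without advancing time (a new reading comes with each control period).
- viewer.read_camera(name): name is "scene" or "top"; returns a dict with "image" (384x512x3 uint8, red, green, blue), "depth" (384x512 float32, m along the optical axis (not along the pixel's ray), 0 where there is no reading), "vertical_fov" (degrees; the focal length in pixels is half the picture's height over the tangent of half this angle, whatever the lens; pixels are square), "cx", "cy" (the principal point, pixels), "R" (3x3) and "t" (3): a world point X has camera coordinates R X + t. Camera axes: x right, y down, z forward; pixel columns grow to the right and rows downward; lengths in m; the calibration is good to about 2 mm. A picture is of the moment at which its call begins.
- env.hand_in(): hands the job in, once; it reports no verdict.
The state is a dict: "clock": time; "joint_pos": joint angles; "qvel": joint speeds; "tau": joint torques, N m; "tcp_pos": TCP position; "orientation": TCP orientation; "wrist_force": force on the tool from outside, world axes, zero at the start; "ft_torque": the same for the moment, N m; "finger_gap": finger opening in m.
Only numpy, scipy, OpenCV 4.12 (cv2) and the standard library are available. Lean on these libraries where they do the work, as an engineer would, in place of code of your own. Each camera call takes 0.05 s, during which the arm holds its last target. There are 200 camera calls.

## Working session

There is one attempt and no reset: what is moved stays moved. The work goes in short steps, Python scripts to look and compute and a shell command to move; the robot and the scene stay as the last step left them, time stands still between calls to the robot, and variables do not carry over. Pictures are saved under pics/ and viewed, on a budget of 10 in all, crops included, one or two more only if the job needs it, and the job is handed in when it is done.

```bash
mkdir -p pics
cat > h.py <<'E'
import numpy as np,cv2
from workcell import env,viewer
def cam(n):
    c=viewer.read_camera(n); c['f']=192/np.tan(np.radians(c['vertical_fov'])/2); return c
def pts(c):
    v,u=np.mgrid[0:384,0:512]; d=c['depth']
    P=np.stack([(u-c['cx'])/c['f']*d,(v-c['cy'])/c['f']*d,d],-1)
    return (P-c['t'])@c['R']
def proj(c,X):
    p=c['R']@np.array(X)+c['t']; return p[:2]/p[2]*c['f']+[c['cx'],c['cy']]
E
python3 - <<'E'
from h import *
for n in('scene','top'):
    c=cam(n); cv2.imwrite(f'pics/{n}0.png',cv2.resize(c['image'][...,::-1],(768,576),interpolation=cv2.INTER_CUBIC)); np.savez(f'{n}0.npz',**c)
    print(n,c['f'],c['cx'],c['cy'],-c['R'].T@c['t'],c['R'].round(3).tolist(), (c['depth']>0).mean())
print(env.get_state(),env.grip_point_offset)
E
```

```text
scene 473.77312948881735 264.7836847113768 185.0682446766068 [-0.2472517  -0.60163273  0.68267966] [[0.662, -0.75, -0.014], [-0.379, -0.318, -0.869], [0.647, 0.581, -0.494]] 0.9957529703776041
top 368.08372153662555 257.63751160498 195.68638312344086 [0.45005071 0.10278068 0.9697442 ] [[0.014, -1.0, 0.003], [-0.999, -0.014, -0.051], [0.051, -0.002, -0.999]] 0.9961140950520834
{'clock': 0.1, 'joint_pos': array([1.10339408e+00, 3.13929660e-01, 4.50724955e-02, 1.30361394e+00,
       1.56890070e-05, 1.43119875e+00]), 'qvel': array([ 0.00079198, -0.00183311,  0.00511611, -0.00140874, -0.00235312,
       -0.00011277]), 'tau': array([ 2.92551493e-03, -4.81725740e+01,  2.99243134e+01,  1.27714186e-02,
       -2.10716994e-04, -5.46069984e-06]), 'tcp_pos': array([0.18491937, 0.54395693, 0.23048736]), 'orientation': array([-2.57750134e-04,  1.63169423e-01,  9.86597708e-01, -7.96774168e-04]), 'wrist_force': array([-0.49918637,  0.14618552, -0.52308558]), 'ft_torque': array([-0.01146594, -0.04743411,  0.0020543 ]), 'finger_gap': 0.08544955979594783} -0.0187
```

View pics/scene0.png

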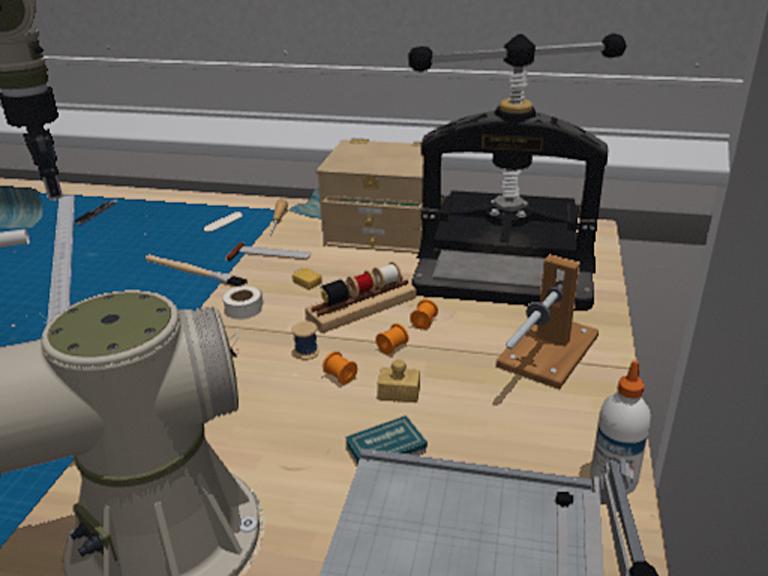

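View pics/top0.png

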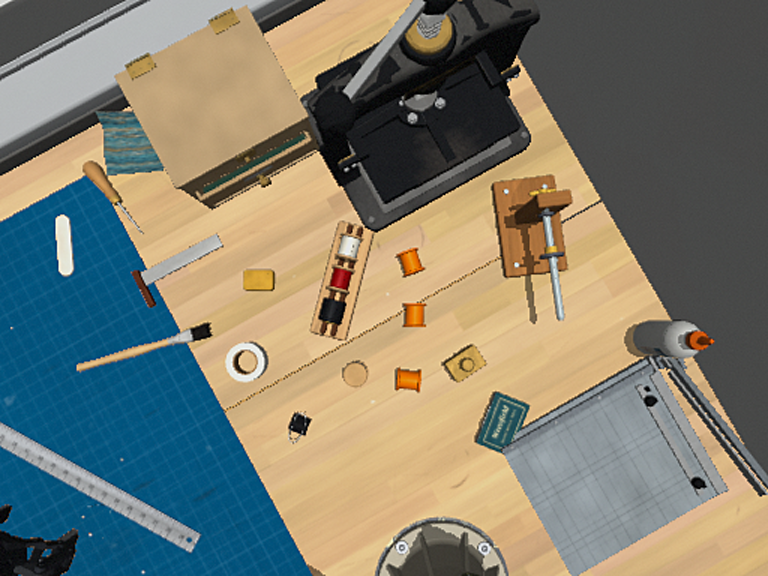

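The scene view shows the rest at about (360,290), with black, red and white in a row, and the rod tip at (512,345). In the top view the rest holds white (349,245), red (341,278) and cap (332,310). The rod runs from (547,205) to its tip at (560,318). The orange spools are decoys.

Run:
```python
from h import *
for n in('top','scene'):
    c=dict(np.load(f'{n}0.npz')); P=pts(c); im=c['image'].astype(int); hsv=cv2.cvtColor(c['image'],cv2.COLOR_RGB2HSV)
    H,S,V=[hsv[...,i].astype(int) for i in range(3)]
    box=np.zeros((384,512),bool)
    if n=='top': box[140:235,205:255]=1
    else: box[170:225,195:285]=1
    hi=box&(P[...,2]>0.040)
    for k,m in dict(red=hi&(S>150)&((H<6)|(H>174)),white=hi&(S<70)&(V>130),black=hi&(V<50),all=hi).items():
        q=P[m]; print(n,k,m.sum(), np.median(q,0).round(4), q.min(0).round(3),q.max(0).round(3))
    q=P[hi][:,:2]; m=q.mean(0); d=np.linalg.svd(q-m,full_matrices=False)[2][0]; print('rest dir',m,d,np.degrees(np.arctan2(d[1],d[0])))
    # rod
    box=np.zeros((384,512),bool)
    if n=='top': box[155:215,355:380]=1
    else: box[190:235,335:385]=1
    r=box&(P[...,2]>0.09)&(P[...,2]<.145)&(S<60)
    q=P[r]; m=q.mean(0); d=np.linalg.svd(q-m,full_matrices=False)[2][0]; d*=-np.sign(d[0]); s=(q-m)@d
    print('rod',r.sum(),m,d,np.degrees(np.arctan2(-d[1],-d[0])),'tip',m+d*s.max(),'other',m+d*s.min())
    for a in np.arange(s.min(),s.max(),.01):
        k=(s>=a)&(s<a+.01); print((s.max()-a).round(3),k.sum(),q[k].mean(0).round(4),q[k][:,2].max().round(4)) if k.any() else 0
    crop=c['image'][box.any(1)][:,box.any(0)]
c=dict(np.load('scene0.npz'))['image'][...,::-1]
a=cv2.resize(c[165:235,190:290],(800,560),interpolation=cv2.INTER_CUBIC);cv2.imwrite('pics/c1.png',a)
```

```text
top red 148 [0.5203 0.1765 0.0637] [0.45  0.103 0.051] [0.536 0.194 0.97 ]
top white 146 [0.5741 0.1649 0.0637] [0.557 0.148 0.05 ] [0.591 0.183 0.069]
top black 215 [0.4672 0.1875 0.0666] [0.447 0.16  0.049] [0.53  0.211 0.074]
top all 725 [0.519  0.1764 0.0643] [0.447 0.103 0.04 ] [0.628 0.213 0.97 ]
rest dir [0.51963193 0.175111  ] [ 0.97915641 -0.20310766] -11.718745894069162
rod 290 [ 0.52473294 -0.16049143  0.11233477] [-0.98841638 -0.15003656 -0.02284943] 8.631315680903127 tip [ 0.45670175 -0.17081821  0.11076208] other [ 0.59367502 -0.15002637  0.11392852]
0.139 21 [ 0.5892 -0.1515  0.1107] 0.1146
0.129 22 [ 0.579  -0.1527  0.1109] 0.1129
0.119 2 [ 0.5725 -0.152   0.1133] 0.1143
0.109 39 [ 0.5574 -0.1539  0.1192] 0.1259
0.099 20 [ 0.5493 -0.1572  0.1118] 0.1151
0.089 21 [ 0.5396 -0.1589  0.1113] 0.1147
0.079 21 [ 0.5298 -0.1597  0.1114] 0.114
0.069 23 [ 0.5196 -0.1624  0.1107] 0.1143
0.059 20 [ 0.5094 -0.1631  0.1115] 0.1152
0.049 21 [ 0.4998 -0.164   0.1114] 0.1143
0.039 21 [ 0.49   -0.1658  0.1121] 0.1146
0.029 22 [ 0.48   -0.167   0.1116] 0.1151
0.019 21 [ 0.47   -0.1691  
[... 742 characters left out ...]
6263 -0.1493  0.1093] 0.1195
0.169 53 [ 0.6207 -0.1515  0.1114] 0.1204
0.159 14 [ 0.6079 -0.153   0.1108] 0.1136
0.149 12 [ 0.5978 -0.1551  0.1103] 0.1131
0.139 15 [ 0.5885 -0.155   0.1108] 0.1136
0.129 4 [ 0.5821 -0.1566  0.111 ] 0.1141
0.109 129 [ 0.5575 -0.1624  0.1117] 0.1256
0.099 19 [ 0.5499 -0.1598  0.1125] 0.1258
0.089 15 [ 0.54   -0.1624  0.1109] 0.1144
0.079 18 [ 0.5295 -0.1642  0.1111] 0.1138
0.069 14 [ 0.5203 -0.1653  0.1106] 0.1127
0.059 16 [ 0.5098 -0.1677  0.1107] 0.1133
0.049 16 [ 0.5    -0.1683  0.1108] 0.1137
0.039 18 [ 0.489  -0.1698  0.1112] 0.1148
0.029 16 [ 0.48   -0.1703  0.1111] 0.1138
0.019 16 [ 0.4699 -0.1729  0.1106] 0.1143
0.009 18 [ 0.461  -0.1734  0.1104] 0.1139
```

View pics/c1.png

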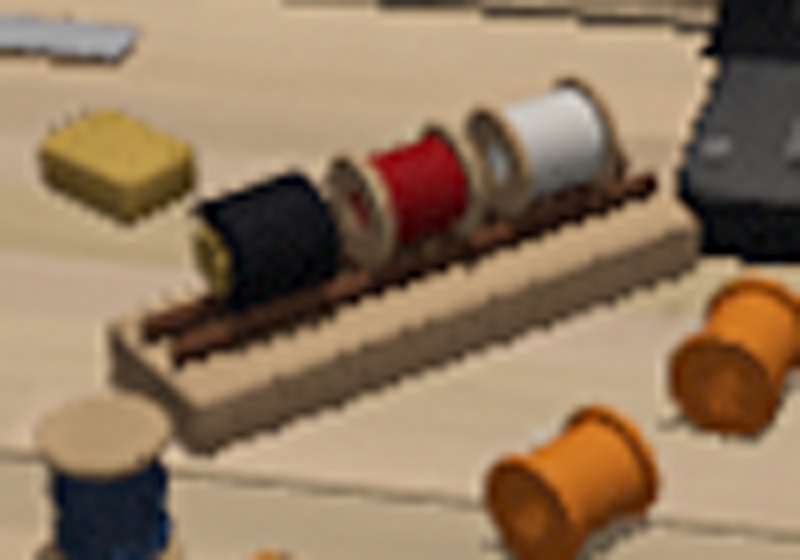

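Run:
```python
from h import *
c=dict(np.load('scene0.npz')); P=pts(c)
o=np.array([.5203,.1765,.051]); a=np.radians(-12); dx=np.array([np.cos(a),np.sin(a),0]); n=np.array([-dx[1],dx[0],0])
for v in range(190,206):
    print(v,*[ '%d,%d,%d|%s'%(((P[v,u]-o)@dx)*1e3,((P[v,u]-o)@n)*1e3,P[v,u,2]*1e3,''.join('%02x'%k for k in c['image'][v,u])) for u in range(213,224)])
q=P[150:235,205:255] 
c=dict(np.load('top0.npz')); P=pts(c); s=(P-o)@dx; t=(P-o)@n
m=(abs(t)<.012)&(abs(s)<.09)&(P[...,2]>.045)&(P[...,2]<.08)
for b in np.arange(-.08,.082,.002):
    k=m&(abs(s-b)<.001)
    if k.any(): print(int(b*1e3),k.sum(),(P[k][:,2].max()*1e3).round(1),end='; ')
# disc front from top
a=np.radians(8);e=np.array([np.cos(a),np.sin(a),0]);tip=np.array([.4565,-.1717,.108]);n=np.array([-e[1],e[0],0])
for nm in('top','scene'):
    P=pts(dict(np.load(nm+'0.npz')));s=(P-tip)@e;t=(P-tip)@n
    m=(abs(t)<.022)&(P[...,2]>.09)&(P[...,2]<.14);print()
    print([(b,int(k.sum()),(P[k][:,2].max()*1e3).round(0)) for b in range(-6,125,3) for k in [m&(abs(s*1e3-b)<1.5)] if k.any()])
```

```text
190 -11,125,-4|b0997c -13,117,0|7c6956 -68,11,68|312a27 -68,5,70|0f1014 -68,2,71|080b14 -63,5,69|0f1117 -63,0,71|18161c -61,-1,71|1b1b1f -56,1,68|1b1e21 -54,0,67|191a1e -52,0,67|1d1c1f
191 -18,113,0|8a775a -73,9,67|4a3d2e -72,6,68|19120d -71,2,69|000104 -68,1,69|101416 -66,0,69|1d1e22 -65,-2,70|1c1d21 -63,-4,70|18181b -59,-3,68|1e1d20 -56,-2,67|18191c -54,-5,67|202125
192 -72,16,61|a48e6b -19,107,0|907c60 -72,4,66|463a2a -71,1,67|000108 -72,-3,70|0d1216 -69,-3,69|18181d -67,-5,69|1c191c -64,-6,68|212021 -62,-8,68|1f1f23 -58,-6,66|1d1b1f -56,-8,66|1c1e1f
193 -23,105,0|b8a07c -21,102,0|a38c67 -65,19,53|79633b -66,11,58|2f2512 -72,-5,68|07060d -70,-5,67|0a0d13 -67,-6,67|1c1b1f -64,-5,65|1d1e21 -62,-7,65|1b1c1d -61,-11,66|151819 -58,-10,65|141319
194 -27,98,0|ac9571 -72,12,56|866f47 -72,6,59|7a622f -66,11,54|695228 -72,-3,64|302514 -71,-7,65|080a0f -67,-5,63|121318 -66,-8,64|1b1b1e -62,-7,62|16171b -60,-7,61|121417 -59,-11,63|19191d
195 -29,96,-1|b29a73 -74,8,56|705c3c -73,4,58|473513 -73,0,59|69532a -63,12,50|3f3315 -69,-3,60|100f13 -69,-9,63|080b0d -66,-9,62|161615 -66,-13,64|141517 -6
[... 4185 characters left out ...]
 3, np.float64(113.0)), (39, 4, np.float64(113.0)), (42, 5, np.float64(113.0)), (45, 6, np.float64(113.0)), (48, 5, np.float64(114.0)), (51, 5, np.float64(113.0)), (54, 5, np.float64(113.0)), (57, 5, np.float64(113.0)), (60, 2, np.float64(113.0)), (63, 6, np.float64(112.0)), (66, 4, np.float64(112.0)), (69, 9, np.float64(113.0)), (72, 2, np.float64(114.0)), (75, 5, np.float64(114.0)), (78, 6, np.float64(114.0)), (81, 4, np.float64(114.0)), (84, 3, np.float64(111.0)), (87, 6, np.float64(114.0)), (90, 6, np.float64(113.0)), (93, 3, np.float64(113.0)), (96, 7, np.float64(123.0)), (99, 54, np.float64(126.0)), (102, 88, np.float64(126.0)), (105, 9, np.float64(125.0)), (108, 3, np.float64(124.0))]
```

```bash
cat >> h.py <<'E'
from scipy.spatial.transform import Rotation as Ro
def go(xyz,yaw):
    s=env.get_state(); q=s['orientation']; R=Ro.from_quat([q[1],q[2],q[3],q[0]]).as_matrix()
    d=R.T@(np.array(xyz)-s['tcp_pos']); y=np.degrees(np.arctan2(R[1,0],R[0,0])); sp=-((yaw-y+180)%360-180)
    print('t%.2f tcp'%s['clock'],s['tcp_pos'].round(4),'yaw%.2f'%y,'F',s['wrist_force'].round(1),'gap%.4f'%s['finger_gap'],'Z',R[:,2].round(3),'| SHIFT mm',(d*1e3).round(1),'spin %.2f'%sp,'dist %.0f'%(np.linalg.norm(d)*1e3))
E
python3 -c "
from h import *
go([.5205,.177,.16],168)"
```

```text
t0.10 tcp [0.1849 0.544  0.2305] yaw161.22 F [-0.5  0.1 -0.5] gap0.0854 Z [-0.001 -0.001 -1.   ] | SHIFT mm [-435.9 -239.3   70.8] spin -6.78 dist 502
```

```bash
python3 -m inch '[[[-0.034,-0.018,0],0],[[-0.067,-0.037,0],-1.5],[[-0.1,-0.055,0],-3],[[-0.134,-0.074,0],-5],[[-0.167,-0.092,0],-6.8]]' 0
python3 -c "
from h import *
go([.5205,.177,.16],168)"
```

```text
clock: 0.52
tcp_pos: [0.3139, 0.4015, 0.2302]
orientation: [-0.001, 0.103, 0.995, -0.001]
wrist_force: [2.4, 0.7, 0.2]
finger_gap: 0.0855
t0.52 tcp [0.3139 0.4015 0.2302] yaw168.16 F [2.4 0.7 0.2] gap0.0855 Z [-0.001 -0.002 -1.   ] | SHIFT mm [-248.3 -177.1   70.4] spin 0.16 dist 313
```

```bash
python3 -m inch '[[[-0.031,-0.022,0.008],0],[[-0.062,-0.044,0.017],0],[[-0.093,-0.066,0.026],0],[[-0.124,-0.088,0.035],0],[[-0.155,-0.11,0.044],0]]'
python3 -m inch '[[[-0.031,-0.022,0.008],0],[[-0.062,-0.044,0.017],0],[[-0.093,-0.066,0.026],0],[[-0.093,-0.066,0.026],0]]'
python3 -c "
from h import *
go([.5205,.177,.16],168)"
```

```text
clock: 0.93
tcp_pos: [0.4437, 0.2602, 0.1857]
orientation: [-0.001, 0.103, 0.995, -0.001]
wrist_force: [-0.3, -0.1, 0.2]
finger_gap: 0.0856
clock: 1.27
tcp_pos: [0.5245, 0.1716, 0.1574]
orientation: [-0.001, 0.106, 0.994, -0.002]
wrist_force: [0.1, -0.3, 0.8]
finger_gap: 0.0853
t1.27 tcp [0.5245 0.1716 0.1574] yaw167.78 F [ 0.1 -0.3  0.8] gap0.0853 Z [-0.002 -0.004 -1.   ] | SHIFT mm [ 5.1  4.4 -2.6] spin -0.22 dist 7
```

```bash
python3 -m inch '[[[0.005,0.0045,0.035],-0.2],[[0.005,0.0045,0.07],-0.2],[[0.005,0.0045,0.1],-0.2],[[0.005,0.0045,0.1],-0.2]]'
python3 -c "
from h import *
go([.5205,.177,.033],168)
c=cam('scene');cv2.imwrite('pics/s2.png',cv2.resize(c['image'][...,::-1][110:250,170:380],(798,532),interpolation=cv2.INTER_CUBIC))"
```

```text
clock: 1.6
tcp_pos: [0.5151, 0.1757, 0.0513]
orientation: [-0.006, 0.105, 0.994, -0.004]
wrist_force: [-1.1, -0.3, -0.3]
finger_gap: 0.0854
t1.60 tcp [0.5151 0.1757 0.0513] yaw167.96 F [-1.1 -0.3 -0.3] gap0.0854 Z [-0.013 -0.006 -1.   ] | SHIFT mm [-5.2  2.6 18.3] spin -0.04 dist 19
```

View pics/s2.png

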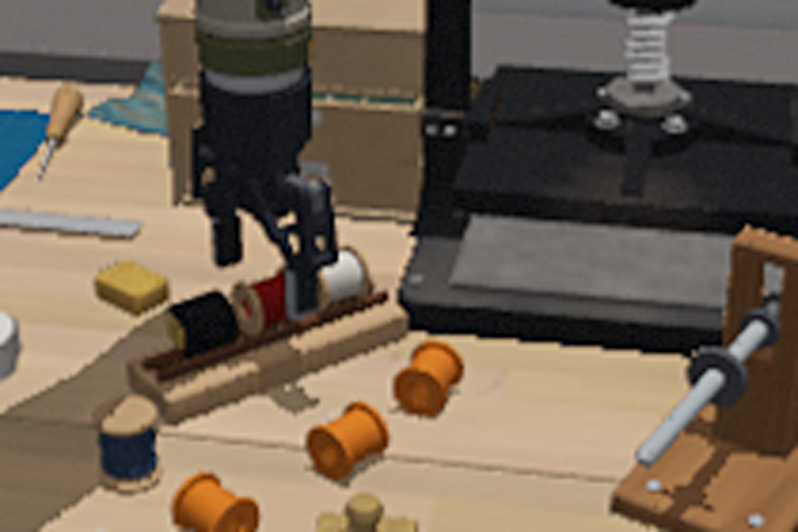

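Image: the open fingers straddle the red spool at about (285,290), and nothing has been disturbed. Continuing down and gripping.

```bash
python3 -m inch '[[[-0.005,0.0026,0.006],0],[[-0.005,0.0026,0.012],0],[[-0.005,0.0026,0.018],0],[[-0.005,0.0026,0.018],0],[[-0.005,0.0026,0.018],0]]'
python3 -c "
from h import *
go([.5205,.177,.033],168)"
python3 -m inch '[[[0,0,0],0],[[0,0,0],0],[[0,0,0],0],[[0,0,0],0],[[0,0,0],0]]' 1 20
python3 -m inch '[[[0,0,0],0],[[0,0,0],0],[[0,0,0],0],[[0,0,0],0],[[0,0,0],0]]' 1 20
python3 -c "
from h import *
go([.5205,.177,.033],168)"
```

```text
clock: 2.07
tcp_pos: [0.5223, 0.1777, 0.0367]
orientation: [-0.004, 0.105, 0.994, -0.003]
wrist_force: [-0.0, 0.9, 0.5]
finger_gap: 0.0854
t2.07 tcp [0.5223 0.1777 0.0367] yaw167.99 F [-0.   0.9  0.5] gap0.0854 Z [-0.009 -0.006 -1.   ] | SHIFT mm [ 1.6 -1.   3.8] spin -0.01 dist 4
clock: 2.48
tcp_pos: [0.5226, 0.1781, 0.0372]
orientation: [-0.004, 0.105, 0.995, -0.003]
wrist_force: [-0.3, 1.1, 3.1]
finger_gap: 0.0306
clock: 2.9
tcp_pos: [0.5227, 0.1781, 0.0373]
orientation: [-0.004, 0.105, 0.995, -0.003]
wrist_force: [-0.1, 1.8, 1.5]
finger_gap: 0.0301
t2.90 tcp [0.5227 0.1781 0.0373] yaw167.99 F [-0.1  1.8  1.5] gap0.0301 Z [-0.008 -0.004 -1.   ] | SHIFT mm [ 1.9 -1.5  4.3] spin -0.01 dist 5
```

```bash
python3 -m inch '[[[0,0,0],0],[[0,0,-0.01],0],[[0,0,-0.03],0],[[0,0,-0.06],0],[[0,0,-0.06],0]]' 1 45
python3 -m inch '[[[0,0,-0.02],0],[[0,0,-0.03],0],[[0,0,-0.03],0],[[0,0,-0.03],0]]'
python3 -c "
from h import *
go([.4218,-.1766,.115],188)"
```

```text
clock: 3.32
tcp_pos: [0.5263, 0.1789, 0.1027]
orientation: [-0.0, 0.105, 0.995, -0.002]
wrist_force: [0.7, 1.1, 0.4]
finger_gap: 0.0297
clock: 3.65
tcp_pos: [0.5268, 0.179, 0.1331]
orientation: [0.0, 0.105, 0.995, -0.002]
wrist_force: [-0.2, 0.3, -1.0]
finger_gap: 0.0295
t3.65 tcp [0.5268 0.179  0.1331] yaw167.99 F [-0.2  0.3 -1. ] gap0.0295 Z [ 0.    -0.003 -1.   ] | SHIFT mm [  28.7 -369.6   19.2] spin -20.01 dist 371
```

```bash
python3 -m inch '[[[0.003,-0.037,0],0],[[0.006,-0.074,0],0],[[0.009,-0.111,0],0],[[0.012,-0.148,0],0],[[0.014,-0.185,0],0]]'
python3 -m inch '[[[0.003,-0.035,0],-5],[[0.006,-0.07,0.005],-10],[[0.009,-0.105,0.01],-15],[[0.012,-0.14,0.015],-20],[[0.012,-0.14,0.015],-20]]'
python3 -c "
from h import *
go([.4218,-.1766,.115],188)"
```

```text
clock: 4.07
tcp_pos: [0.4726, -0.0001, 0.1321]
orientation: [-0.001, 0.104, 0.995, -0.002]
wrist_force: [0.4, 0.1, -0.4]
finger_gap: 0.0301
clock: 4.48
tcp_pos: [0.4293, -0.1389, 0.1155]
orientation: [-0.003, -0.069, 0.998, -0.002]
wrist_force: [-0.0, 0.1, -0.1]
finger_gap: 0.03
t4.48 tcp [ 0.4293 -0.1389  0.1155] yaw-172.11 F [-0.   0.1 -0.1] gap0.0300 Z [-0.006 -0.004 -1.   ] | SHIFT mm [ 12.6 -36.3   0.7] spin -0.11 dist 38
```

```bash
python3 -m inch '[[[0.006,-0.018,0.01],0],[[0.0126,-0.0363,0.021],0],[[0.0126,-0.0363,0.021],0],[[0.0126,-0.0363,0.021],0]]'
python3 - <<'E'
from h import *
go([.4218,-.1766,.0943],188)
a=np.radians(8);e=np.array([np.cos(a),np.sin(a),0]);tip=np.array([.4565,-.1717,.108]);n=np.array([-e[1],e[0],0])
for nm in('top','scene'):
    c=cam(nm);P=pts(c);hsv=cv2.cvtColor(c['image'],cv2.COLOR_RGB2HSV).astype(int);s=(P-tip)@e*1e3;t=(P-tip)@n*1e3;z=P[...,2]*1e3
    m=(abs(t)<30)&(s>-65)&(s<-5)&(z>80)&(z<140)
    r=m&(hsv[...,1]>150)&((hsv[...,0]<6)|(hsv[...,0]>174)); print(nm,'red',r.sum(),np.median(s[r]),np.median(t[r]),np.median(z[r]),s[r].min(),s[r].max())
    w=m&(hsv[...,1]>50)&(hsv[...,2]>90)&~r; print('wood',w.sum(),*[(x[w].min().round(1),x[w].max().round(1)) for x in(s,t,z)])
    R=(abs(t)<12)&(s>8)&(s<80)&(z>95)&(z<125); print('rod',t[R].mean(),z[R].mean())
    u,v=proj(c,tip).astype(int); im=c['image'][...,::-1][max(v-45,0):v+45,u-60:u+60]; cv2.imwrite(f'pics/r_{nm}.png',cv2.resize(im,(600,450),interpolation=cv2.INTER_CUBIC))
a,b=[cv2.imread(f'pics/r_{k}.png') for k in('top','scene')]; cv2.imwrite('pics/r3.png',cv2.resize(np.hstack([a,b]),(800,300)))
E
```

```text
clock: 4.82
tcp_pos: [0.4203, -0.1763, 0.0931]
orientation: [-0.004, -0.068, 0.998, -0.0]
wrist_force: [0.0, 0.1, -1.7]
finger_gap: 0.0302
t4.82 tcp [ 0.4203 -0.1763  0.0931] yaw-172.25 F [ 0.   0.1 -1.7] gap0.0302 Z [-0.009 -0.001 -1.   ] | SHIFT mm [-1.4 -0.5 -1.2] spin -0.25 dist 2
top red 2 -23.441805565233686 14.578657986049913 111.6836723937019 -23.46579661330063 -23.417814517166747
wood 28 (np.float64(-55.6), np.float64(-17.5)) (np.float64(-2.2), np.float64(29.7)) (np.float64(93.0), np.float64(138.1))
rod 1.5002056035850493 110.85364981164761
scene red 94 -37.79080998878608 -0.5072222635156136 120.45679213875417 -57.91800711869568 -20.786884415397825
wood 211 (np.float64(-59.9), np.float64(-16.6)) (np.float64(-27.3), np.float64(28.8)) (np.float64(86.8), np.float64(139.4))
rod -3.1816029022000296 110.66221894877422
```

View pics/r3.png

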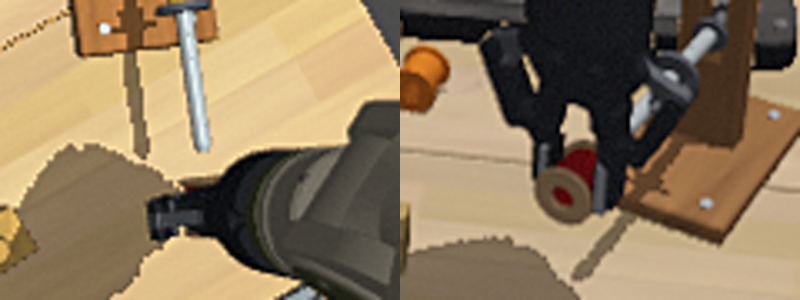

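```bash
python3 -m inch '[[[-0.006,0,-0.001],-0.25],[[-0.013,0,-0.001],-0.25],[[-0.013,0,-0.001],-0.25]]'
python3 -m inch '[[[-0.003,0,0],0],[[-0.006,0,0],0],[[-0.009,0,0],0],[[-0.012,0,0],0]]'
python3 -c "
from h import *
go([.4565,-.1717,.0943],188)
"
```

```text
clock: 5.17
tcp_pos: [0.4363, -0.1736, 0.0957]
orientation: [-0.002, -0.072, 0.997, -0.002]
wrist_force: [0.6, -0.0, -1.2]
finger_gap: 0.0304
clock: 5.5
tcp_pos: [0.4479, -0.1718, 0.0953]
orientation: [-0.003, -0.072, 0.997, -0.002]
wrist_force: [-1.0, -0.7, -2.3]
finger_gap: 0.03
t5.50 tcp [ 0.4479 -0.1718  0.0953] yaw-171.76 F [-1.  -0.7 -2.3] gap0.0300 Z [-0.006 -0.004 -1.   ] | SHIFT mm [-8.5 -1.1  1. ] spin 0.24 dist 9
```

```bash
python3 -m inch '[[[-0.004,-0.0008,0.0005],0.12],[[-0.009,-0.0008,0.0005],0.24],[[-0.014,-0.0008,0.0005],0.24],[[-0.018,-0.0008,0.0005],0.24]]'
python3 -c "
from h import *
go([.4565,-.1717,.0943],188)
"
python3 -m inch '[[[-0.006,0,0],0],[[-0.011,0,0],0],[[-0.016,0,0],0],[[-0.02,0,0],0]]'
python3 -c "
from h import *
go([.4565,-.1717,.0943],188)
"
```

```text
clock: 5.83
tcp_pos: [0.4668, -0.1701, 0.0949]
orientation: [-0.003, -0.07, 0.998, -0.002]
wrist_force: [0.2, -0.2, -0.1]
finger_gap: 0.0299
t5.83 tcp [ 0.4668 -0.1701  0.0949] yaw-171.99 F [ 0.2 -0.2 -0.1] gap0.0299 Z [-0.005 -0.004 -1.   ] | SHIFT mm [10.5 -0.2  0.6] spin 0.01 dist 10
clock: 6.17
tcp_pos: [0.4873, -0.1672, 0.0948]
orientation: [-0.003, -0.07, 0.998, -0.002]
wrist_force: [-0.1, 0.7, -0.2]
finger_gap: 0.0298
t6.17 tcp [ 0.4873 -0.1672  0.0948] yaw-171.98 F [-0.1  0.7 -0.2] gap0.0298 Z [-0.005 -0.004 -1.   ] | SHIFT mm [31.2 -0.2  0.6] spin 0.02 dist 31
```

```bash
python3 -m inch '[[[-0.008,0,0],0],[[-0.016,0,0],0],[[-0.022,0,0],0],[[-0.026,0,0],0],[[-0.026,0,0],0]]'
python3 -m inch '[[[-0.004,0,0],0],[[-0.008,0,0],0],[[-0.012,0,0],0],[[-0.015,0,0],0]]'
python3 -c "
from h import *
go([.4565,-.1717,.0943],188)
"
```

```text
clock: 6.58
tcp_pos: [0.5141, -0.1635, 0.0946]
orientation: [-0.002, -0.07, 0.998, -0.002]
wrist_force: [-0.2, 0.6, 0.6]
finger_gap: 0.0299
clock: 6.92
tcp_pos: [0.5294, -0.1614, 0.0945]
orientation: [-0.002, -0.07, 0.998, -0.002]
wrist_force: [-0.8, 1.0, 0.4]
finger_gap: 0.0299
t6.92 tcp [ 0.5294 -0.1614  0.0945] yaw-171.95 F [-0.8  1.   0.4] gap0.0299 Z [-0.004 -0.004 -1.   ] | SHIFT mm [73.7  0.1  0.6] spin 0.05 dist 74
```

```bash
python3 -m inch '[[[0,0,0],0],[[0,0,0],0],[[0,0,0],0],[[0,0,0],0],[[0,0,0],0]]' 0
python3 -m inch '[[[0,0,-0.01],0],[[0,0,-0.03],0],[[0,0,-0.06],0],[[0,0,-0.08],0],[[0,0,-0.08],0]]'
python3 - <<'E'
from h import *
go([.5741,.166,.15],168)
a=np.radians(8);e=np.array([np.cos(a),np.sin(a),0]);tip=np.array([.4565,-.1717,.108]);n=np.array([-e[1],e[0],0])
for nm in('scene',):
    c=cam(nm);u,v=proj(c,tip+.05*e).astype(int); im=c['image'][...,::-1][v-60:v+60,u-80:u+80]; cv2.imwrite('pics/r4.png',cv2.resize(im,(640,480),interpolation=cv2.INTER_CUBIC))
E
```

```text
clock: 7.33
tcp_pos: [0.5293, -0.1614, 0.0946]
orientation: [-0.002, -0.07, 0.998, -0.002]
wrist_force: [0.2, -0.2, 0.9]
finger_gap: 0.0849
clock: 7.75
tcp_pos: [0.5321, -0.1623, 0.1802]
orientation: [0.001, -0.07, 0.998, -0.004]
wrist_force: [0.7, -0.1, -0.0]
finger_gap: 0.0855
t7.75 tcp [ 0.5321 -0.1623  0.1802] yaw-171.96 F [ 0.7 -0.1 -0. ] gap0.0855 Z [ 0.004 -0.008 -1.   ] | SHIFT mm [-87.4 319.5  27.9] spin 20.04 dist 332
```

View pics/r4.png

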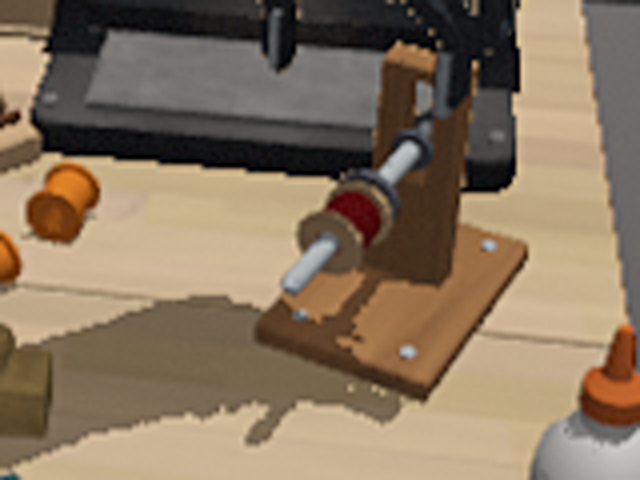

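```bash
python3 - <<'E'
from h import *
o=np.array([.5746,.166,0]); a=np.radians(-12); dx=np.array([np.cos(a),np.sin(a),0]); n=np.array([-dx[1],dx[0],0])
P=pts(dict(np.load('top0.npz')));s=(P-o)@dx*1e3;t=(P-o)@n*1e3;z=P[...,2]*1e3
for lo,hi in((-100,-60),(-60,-40),(-40,-20),(20,40),(40,60),(60,100)):
    print('t',lo,hi,[(sa,round(float(z[k].max()))) for sa in range(-40,61,20) for k in [(t>lo)&(t<hi)&(s>sa)&(s<sa+20)] if k.any()])
E
python3 -m inch '[[[-0.01,0.036,0],4],[[-0.02,0.072,0],8],[[-0.029,0.108,0],12],[[-0.038,0.144,0],16],[[-0.048,0.18,0],20]]'
python3 -c "
from h import *
go([.5746,.166,.15],168)"
```

```text
t -100 -60 [(-40, 3), (-20, 32), (0, 39), (20, 2), (40, 2), (60, 38)]
t -60 -40 [(-40, 2), (-20, 2), (0, 1), (20, 3), (40, 38), (60, 117)]
t -40 -20 [(-40, 25), (-20, 27), (0, 26), (20, 30), (40, 43), (60, 113)]
t 20 40 [(-40, 25), (-20, 26), (0, 26), (20, 27), (40, 23), (60, 436)]
t 40 60 [(-40, 2), (-20, 2), (0, 2), (20, 3), (40, 2), (60, 2)]
t 60 100 [(-40, 2), (-20, 3), (0, 3), (20, 4), (40, 3), (60, 4)]
clock: 8.22
tcp_pos: [0.5528, 0.0245, 0.1761]
orientation: [0.0, 0.106, 0.994, -0.003]
wrist_force: [0.7, -0.1, 0.5]
finger_gap: 0.0853
t8.22 tcp [0.5528 0.0245 0.1761] yaw167.79 F [ 0.7 -0.1  0.5] gap0.0853 Z [-0.    -0.006 -1.   ] | SHIFT mm [  8.7 143.1  25.2] spin -0.21 dist 146
```

```bash
python3 -m inch '[[[0.002,0.037,0],-0.2],[[0.004,0.074,0],-0.2],[[0.006,0.111,0],-0.2],[[0.0087,0.143,0],-0.2],[[0.0087,0.143,0],-0.2]]'
python3 - <<'E'
from h import *
go([.5746,.166,.033],168)
o=np.array([.5746,.166,0])
P=np.concatenate([pts(dict(np.load(k+'0.npz'))).reshape(-1,3) for k in('top','scene')]);r=np.linalg.norm(P[:,:2]-o[:2],axis=1)
for lo in range(80,600,40):
    k=(P[:,2]*1e3>lo)&(P[:,2]*1e3<lo+40)&(P[:,0]>.5);i=np.argmin(np.where(k,r,9)); print(lo,r[i].round(3),P[i].round(3))
E
```

```text
clock: 8.63
tcp_pos: [0.5741, 0.1714, 0.1741]
orientation: [-0.0, 0.102, 0.995, -0.002]
wrist_force: [-0.3, -0.2, -0.5]
finger_gap: 0.0852
t8.63 tcp [0.5741 0.1714 0.1741] yaw168.34 F [-0.3 -0.2 -0.5] gap0.0852 Z [-0.001 -0.005 -1.   ] | SHIFT mm [ -1.6  -4.5 141.2] spin 0.34 dist 141
80 0.087 [0.64  0.109 0.107]
120 0.107 [0.681 0.164 0.127]
160 0.124 [0.698 0.168 0.174]
200 0.123 [0.697 0.168 0.224]
240 0.12 [0.694 0.179 0.259]
280 0.139 [0.713 0.157 0.281]
320 0.213 [0.763 0.066 0.32 ]
360 0.086 [0.66  0.154 0.399]
400 0.064 [0.639 0.159 0.429]
440 0.079 [0.653 0.155 0.44 ]
480 0.485 [0.834 0.576 0.316]
520 0.485 [0.834 0.576 0.316]
560 0.485 [0.834 0.576 0.316]
```

```bash
python3 -m inch '[[[-0.0016,-0.0045,0.03],0.3],[[-0.0016,-0.0045,0.06],0.3],[[-0.0016,-0.0045,0.09],0.3],[[-0.0016,-0.0045,0.12],0.3],[[-0.0016,-0.0045,0.12],0.3]]'
python3 -c "
from h import *
go([.5746,.166,.036],168);print(env.get_state()['tau'].round(1))
im=cam('scene')['image'][...,::-1];im2=im[30:230,150:400];cv2.imwrite('pics/w5.png',cv2.resize(im2,(750,600),interpolation=cv2.INTER_CUBIC))"
```

```text
clock: 9.05
tcp_pos: [0.5691, 0.1647, 0.0474]
orientation: [-0.006, 0.104, 0.995, -0.004]
wrist_force: [-1.5, -0.4, -0.7]
finger_gap: 0.0855
t9.05 tcp [0.5691 0.1647 0.0474] yaw168.01 F [-1.5 -0.4 -0.7] gap0.0855 Z [-0.013 -0.007 -1.   ] | SHIFT mm [-5.2  2.5 11.4] spin 0.01 dist 13
[ -0.  -56.2  29.3  -1.8  -0.   -0. ]
```

View pics/w5.png

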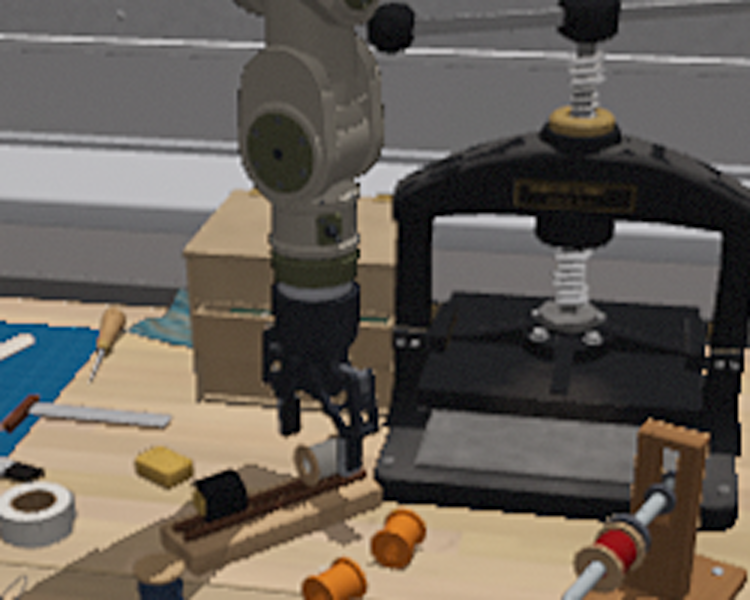

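White is straddled at (325,455). The wrist is close to the press's ball handle at (390,27) but clear of it. Gripping now.

```bash
python3 -m inch '[[[-0.005,0.0025,0.004],0],[[-0.005,0.0025,0.008],0],[[-0.005,0.0025,0.0105],0],[[-0.005,0.0025,0.0105],0],[[-0.005,0.0025,0.0105],0]]'
python3 -m inch '[[[0,0,0],0],[[0,0,0],0],[[0,0,0],0],[[0,0,0],0],[[0,0,0],0]]' 1 20
python3 -m inch '[[[0,0,0],0],[[0,0,0],0],[[0,0,0],0],[[0,0,0],0]]' 1 45
python3 -c "
from h import *
go([.5746,.166,.036],168)"
python3 -m inch '[[[0,0,-0.005],0],[[0,0,-0.02],0],[[0,0,-0.04],0],[[0,0,-0.07],0],[[0,0,-0.07],0]]'
python3 -m inch '[[[0,0,-0.02],0],[[0,0,-0.03],0],[[0,0,-0.03],0],[[0,0,-0.03],0]]'
python3 -c "
from h import *
go([.4218,-.1766,.0943],188)"
```

```text
clock: 9.52
tcp_pos: [0.5767, 0.1664, 0.0408]
orientation: [-0.004, 0.104, 0.995, -0.003]
wrist_force: [0.6, -0.3, -0.1]
finger_gap: 0.0854
clock: 9.93
tcp_pos: [0.5767, 0.166, 0.0411]
orientation: [-0.004, 0.105, 0.995, -0.004]
wrist_force: [-0.8, -1.7, 2.7]
finger_gap: 0.0304
clock: 10.27
tcp_pos: [0.5768, 0.1659, 0.0413]
orientation: [-0.004, 0.105, 0.995, -0.004]
wrist_force: [-0.4, -1.3, 2.5]
finger_gap: 0.0296
t10.27 tcp [0.5768 0.1659 0.0413] yaw167.99 F [-0.4 -1.3  2.5] gap0.0296 Z [-0.008 -0.007 -1.   ] | SHIFT mm [ 2.2 -0.4  5.3] spin -0.01 dist 6
clock: 10.68
tcp_pos: [0.5805, 0.1672, 0.1169]
orientation: [0.0, 0.104, 0.995, -0.003]
wrist_force: [1.8, 0.1, 0.2]
finger_gap: 0.0298
clock: 11.02
tcp_pos: [0.5809, 0.1675, 0.1471]
orientation: [0.001, 0.104, 0.995, -0.002]
wrist_force: [-0.1, 0.5, -0.1]
finger_gap: 0.0297
t11.02 tcp [0.5809 0.1675 0.1471] yaw168.02 F [-0.1  0.5 -0.1] gap0.0297 Z [ 0.001 -0.005 -1.   ] | SHIFT mm [  84.3 -369.4   54.3] spin -19.98 dist 383
```

```bash
python3 -m inch '[[[0.008,-0.036,0],0],[[0.016,-0.072,0],0],[[0.025,-0.108,0],0],[[0.033,-0.145,0],0],[[0.042,-0.182,0],0]]'
python3 -m inch '[[[0.008,-0.036,0],-5],[[0.016,-0.072,0],-10],[[0.025,-0.108,0.01],-15],[[0.034,-0.145,0.02],-20],[[0.034,-0.145,0.02],-20]]'
python3 -c "
from h import *
go([.4218,-.1766,.0985],188)"
```

```text
clock: 11.43
tcp_pos: [0.5001, -0.0028, 0.1461]
orientation: [-0.0, 0.104, 0.995, -0.002]
wrist_force: [1.3, -1.1, 0.1]
finger_gap: 0.0297
clock: 11.85
tcp_pos: [0.4326, -0.1417, 0.1238]
orientation: [-0.004, -0.069, 0.998, -0.002]
wrist_force: [0.5, 0.7, -0.2]
finger_gap: 0.0298
t11.85 tcp [ 0.4326 -0.1417  0.1238] yaw-172.08 F [ 0.5  0.7 -0.2] gap0.0298 Z [-0.007 -0.004 -1.   ] | SHIFT mm [ 15.3 -33.   25.5] spin -0.08 dist 44
```

```bash
python3 -m inch '[[[0.0153,-0.01,0.005],0],[[0.0153,-0.033,0.0255],0],[[0.0153,-0.033,0.0255],0],[[0.0153,-0.033,0.0255],0],[[0.0153,-0.033,0.0255],0]]'
python3 -c "
from h import *
go([.4565,-.1717,.0985],188)"
```

```text
clock: 12.27
tcp_pos: [0.4212, -0.1758, 0.0978]
orientation: [-0.004, -0.069, 0.998, -0.001]
wrist_force: [-0.0, -0.4, -1.3]
finger_gap: 0.0296
t12.27 tcp [ 0.4212 -0.1758  0.0978] yaw-172.10 F [-0.  -0.4 -1.3] gap0.0296 Z [-0.008 -0.003 -1.   ] | SHIFT mm [-35.5  -0.8  -1. ] spin -0.10 dist 36
```

```bash
python3 -m inch '[[[-0.006,-0.0008,-0.0007],-0.1],[[-0.014,-0.0008,-0.0007],-0.1],[[-0.014,-0.0008,-0.0007],-0.1]]'
python3 -m inch '[[[-0.003,0,0],0],[[-0.006,0,0],0],[[-0.009,0,0],0],[[-0.012,0,0],0]]'
python3 -c "
from h import *
go([.4565,-.1717,.0985],188)
"
```

```text
clock: 12.52
tcp_pos: [0.4375, -0.1744, 0.099]
orientation: [-0.003, -0.071, 0.997, -0.002]
wrist_force: [0.9, -0.4, -0.5]
finger_gap: 0.03
clock: 12.85
tcp_pos: [0.4498, -0.1725, 0.099]
orientation: [-0.003, -0.071, 0.997, -0.002]
wrist_force: [0.2, -0.4, 0.2]
finger_gap: 0.0299
t12.85 tcp [ 0.4498 -0.1725  0.099 ] yaw-171.87 F [ 0.2 -0.4  0.2] gap0.0299 Z [-0.006 -0.004 -1.   ] | SHIFT mm [-6.7 -0.1  0.5] spin 0.13 dist 7
```

```bash
python3 -m inch '[[[-0.005,0,0],0.1],[[-0.01,0,0],0.1],[[-0.015,0,0],0.1],[[-0.02,0,0],0.1]]'
python3 -m inch '[[[-0.005,0,0],0],[[-0.01,0,0],0],[[-0.014,0,0],0],[[-0.017,0,0],0],[[-0.017,0,0],0]]'
python3 -c "
from h import *
go([.4565,-.1717,.0985],188)
"
```

```text
clock: 13.18
tcp_pos: [0.4702, -0.1697, 0.0989]
orientation: [-0.003, -0.07, 0.998, -0.002]
wrist_force: [0.3, 0.1, -0.7]
finger_gap: 0.0297
clock: 13.6
tcp_pos: [0.4877, -0.1673, 0.0987]
orientation: [-0.003, -0.07, 0.998, -0.002]
wrist_force: [0.6, -0.9, -0.4]
finger_gap: 0.0297
t13.60 tcp [ 0.4877 -0.1673  0.0987] yaw-171.96 F [ 0.6 -0.9 -0.4] gap0.0297 Z [-0.005 -0.004 -1.   ] | SHIFT mm [31.5 -0.   0.4] spin 0.04 dist 32
```

```bash
python3 -m inch '[[[0,0,0],0],[[0,0,0],0],[[0,0,0],0],[[0,0,0],0],[[0,0,0],0]]' 0
python3 -m inch '[[[0,0,-0.01],0],[[0,0,-0.03],0],[[0,0,-0.06],0],[[0,0,-0.08],0],[[0,0,-0.08],0]]'
python3 -c "
from h import *
go([.467,.188,.15],168)
"
```

```text
clock: 14.02
tcp_pos: [0.4876, -0.1674, 0.0988]
orientation: [-0.003, -0.07, 0.998, -0.002]
wrist_force: [-0.9, -0.7, 0.1]
finger_gap: 0.085
clock: 14.43
tcp_pos: [0.4904, -0.1683, 0.1842]
orientation: [0.001, -0.07, 0.998, -0.004]
wrist_force: [-0.0, -0.4, 0.3]
finger_gap: 0.0854
t14.43 tcp [ 0.4904 -0.1683  0.1842] yaw-171.97 F [-0.  -0.4  0.3] gap0.0854 Z [ 0.002 -0.008 -1.   ] | SHIFT mm [-26.5 356.3  31.4] spin 20.03 dist 359
```

```bash
python3 -m inch '[[[-0.003,0.037,0],4],[[-0.006,0.074,0],8],[[-0.009,0.111,0],12],[[-0.011,0.148,0],16],[[-0.014,0.185,0],20]]'
python3 -c "
from h import *
go([.467,.188,.15],168)
"
```

```text
clock: 14.85
tcp_pos: [0.4778, 0.0183, 0.183]
orientation: [0.001, 0.106, 0.994, -0.004]
wrist_force: [0.6, 0.8, 1.0]
finger_gap: 0.0849
t14.85 tcp [0.4778 0.0183 0.183 ] yaw167.78 F [0.6 0.8 1. ] gap0.0849 Z [ 0.002 -0.008 -1.   ] | SHIFT mm [ 46.6 163.9  31.6] spin -0.22 dist 173
```

```bash
python3 -m inch '[[[0.01,0.037,0],-0.2],[[0.02,0.074,0],-0.2],[[0.03,0.111,0],-0.2],[[0.0466,0.148,0.015],-0.2],[[0.0466,0.164,0.03],-0.2]]'
python3 -m inch '[[[0,0,0],0],[[0,0,0],0]]'
python3 -c "
from h import *
go([.467,.188,.036],168)
"
```

```text
clock: 15.27
tcp_pos: [0.4658, 0.192, 0.1524]
orientation: [0.002, 0.103, 0.995, -0.003]
wrist_force: [-0.1, -1.1, -0.5]
finger_gap: 0.0853
clock: 15.43
tcp_pos: [0.4646, 0.1929, 0.1519]
orientation: [0.001, 0.101, 0.995, -0.003]
wrist_force: [-0.6, 0.2, 1.6]
finger_gap: 0.0853
t15.43 tcp [0.4646 0.1929 0.1519] yaw168.36 F [-0.6  0.2  1.6] gap0.0853 Z [ 0.002 -0.007 -1.   ] | SHIFT mm [ -3.   -3.5 115.9] spin 0.36 dist 116
```

```bash
python3 -m inch '[[[-0.003,-0.0035,0.03],0.3],[[-0.003,-0.0035,0.06],0.3],[[-0.003,-0.0035,0.09],0.3],[[-0.003,-0.0035,0.1],0.3],[[-0.003,-0.0035,0.1],0.3]]'
python3 -c "
from h import *
go([.467,.188,.036],168)
"
```

```text
clock: 15.85
tcp_pos: [0.4652, 0.1864, 0.0502]
orientation: [-0.001, 0.105, 0.994, -0.004]
wrist_force: [-0.4, -0.6, -0.2]
finger_gap: 0.0858
t15.85 tcp [0.4652 0.1864 0.0502] yaw167.94 F [-0.4 -0.6 -0.2] gap0.0858 Z [-0.003 -0.008 -1.   ] | SHIFT mm [-1.4  2.1 14.2] spin -0.06 dist 14
```

```bash
python3 -m inch '[[[-0.0014,0.002,0.005],0],[[-0.0014,0.002,0.01],0],[[-0.0014,0.002,0.0125],0],[[-0.0014,0.002,0.0125],0],[[-0.0014,0.002,0.0125],0]]'
python3 -m inch '[[[0,0,0],0],[[0,0,0],0],[[0,0,0],0],[[0,0,0],0],[[0,0,0],0]]' 1 20
python3 -m inch '[[[0,0,0],0],[[0,0,0],0],[[0,0,0],0],[[0,0,0],0]]' 1 60
python3 -c "
from h import *
go([.467,.188,.036],168)"
python3 -m inch '[[[0,0,-0.005],0],[[0,0,-0.02],0],[[0,0,-0.04],0],[[0,0,-0.07],0],[[0,0,-0.07],0]]'
python3 -m inch '[[[0,0,-0.03],0],[[0,0,-0.045],0],[[0,0,-0.045],0],[[0,0,-0.045],0]]'
python3 -c "
from h import *
go([.4218,-.1766,.15],188)"
```

```text
clock: 16.27
tcp_pos: [0.4676, 0.188, 0.0384]
orientation: [-0.001, 0.105, 0.994, -0.004]
wrist_force: [0.6, 0.1, -0.4]
finger_gap: 0.0855
clock: 16.68
tcp_pos: [0.4679, 0.1884, 0.0388]
orientation: [-0.0, 0.105, 0.994, -0.004]
wrist_force: [0.0, 0.1, 2.5]
finger_gap: 0.0395
clock: 17.02
tcp_pos: [0.4682, 0.1885, 0.039]
orientation: [0.0, 0.105, 0.994, -0.003]
wrist_force: [-0.5, 0.6, 3.3]
finger_gap: 0.0382
t17.02 tcp [0.4682 0.1885 0.039 ] yaw167.96 F [-0.5  0.6  3.3] gap0.0382 Z [-0.001 -0.007 -1.   ] | SHIFT mm [ 1.  -0.8  3. ] spin -0.04 dist 3
clock: 17.43
tcp_pos: [0.4709, 0.1896, 0.1137]
orientation: [0.003, 0.105, 0.994, -0.003]
wrist_force: [0.5, 1.4, 0.0]
finger_gap: 0.0382
clock: 17.77
tcp_pos: [0.4711, 0.1898, 0.1592]
orientation: [0.004, 0.105, 0.994, -0.002]
wrist_force: [0.7, 0.8, -0.1]
finger_gap: 0.0382
t17.77 tcp [0.4711 0.1898 0.1592] yaw167.95 F [ 0.7  0.8 -0.1] gap0.0382 Z [ 0.007 -0.006 -1.   ] | SHIFT mm [ -28.2 -368.5   10.9] spin -20.05 dist 370
```

```bash
python3 -m inch '[[[-0.001,-0.037,0],0],[[-0.002,-0.074,0],-4],[[-0.003,-0.111,0],-8],[[-0.003,-0.148,0],-14],[[-0.003,-0.185,0],-20]]'
python3 -m inch '[[[0.014,-0.034,0],-5],[[0.028,-0.068,0],-11],[[0.042,-0.1,0],-18],[[0.042,-0.12,0],-25],[[0.042,-0.12,0],-25]]'
python3 - <<'E'
from h import *
go([.4218,-.1766,.15],188)
s=env.get_state();C=s['tcp_pos']+[0,0,.012]
c=cam('scene');P=pts(c);np.savez('cap.npz',**c)
u,v=proj(c,C).astype(int); im=c['image'][...,::-1][v-30:v+30,u-40:u+40]; cv2.imwrite('pics/cap6.png',cv2.resize(im,(720,540),interpolation=cv2.INTER_CUBIC))
a=np.radians(188+25);
q=s['orientation'];X=Ro.from_quat([q[1],q[2],q[3],q[0]]).as_matrix()[:,0]
d=((P-C)@X*1e3)
for r in range(v-16,v+18,2): print(r,[int(x) for x in d[r,u-16:u+16:2]])
E
```

```text
clock: 18.18
tcp_pos: [0.434, 0.009, 0.1583]
orientation: [0.002, -0.069, 0.998, -0.003]
wrist_force: [0.4, 0.5, -0.8]
finger_gap: 0.0381
clock: 18.6
tcp_pos: [0.4083, -0.1191, 0.1575]
orientation: [0.001, -0.284, 0.959, -0.003]
wrist_force: [0.7, -0.6, -0.2]
finger_gap: 0.038
t18.60 tcp [ 0.4083 -0.1191  0.1575] yaw-147.05 F [ 0.7 -0.6 -0.2] gap0.0380 Z [ 0.003 -0.006 -1.   ] | SHIFT mm [ 19.9 -55.6   7.9] spin 24.95 dist 60
191 [9, 14, 12, 13, -294, -298, -291, -294, -293, -295, -296, -297, -295, 12, 9, 11]
193 [9, 11, 13, 10, -291, -293, -287, -292, -294, -294, -292, -294, -294, 11, 11, 13]
195 [13, 14, 13, 5, -294, -289, -295, -17, -12, -14, -16, -289, -294, -293, 12, 14]
197 [7, 12, 9, 6, -295, -17, -11, -7, -6, -6, -6, -11, -291, -289, 13, 14]
199 [6, 6, 11, 10, -296, -6, 0, 0, 1, 0, 0, -3, -11, 6, 7, 11]
201 [9, 7, 10, 8, -7, 3, 7, 10, 8, 8, 5, 3, -3, 11, 11, 6]
203 [8, 6, 8, 10, 4, 10, 13, 18, 15, 14, 10, 8, 1, 11, 9, 7]
205 [10, 9, 10, 9, 13, 13, 14, 18, 19, 19, 16, 15, 8, 11, 9, 9]
207 [8, 8, 11, 8, 18, 11, 12, 13, 12, 11, 15, 18, 14, 11, 812, 7]
209 [-220, 7, 12, 15, 17, 12, 21, 21, 21, 22, 13, 14, 16, 11, 10, 6]
211 [-218, -247, 11, 17, 13, 20, 22, 23, 22, 22, 20, 15, 17, 9, 11, 7]
213 [-239, -241, 11, 20, 12, 14, 20, 20, 21, 23, 22, 15, 16, 9, 11, -245]
215 [-230, -229, -224, -228, 18, 11, 20, 23, 18, 21, 14, 12, 19, -236, -237, -236]
217 [-216, -219, -216, -217, -219, 21, 12, 12, 13, 9, 15, 17, -222, -223, -228, -228]
219 [-206, -207, -207, -210, -214, -210, 18, 21, 22, 21, 16, -214, -212, -219, -217, -217]
221 [-195, -199, -200, -199, -204, -201, -204, -206, -202, -201, 812, -207, -201, -207, -206, -206]
223 [-189, -189, -191, -190, -193, -191, -194, -197, -191, -192, -194, -195, -197, -200, -199, -201]
```

View pics/cap6.png

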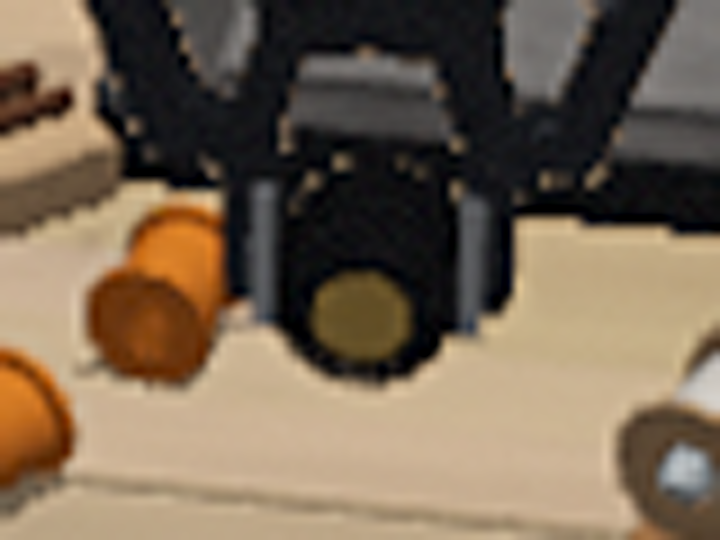

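The cap shows a solid, slightly proud brass plate at (360,315) facing the robot. Depth shows no 32 mm hole there, so this is the closed end and the open end already faces the rod. No flip is needed.

```bash
python3 -m inch '[[[0.019,-0.015,0],6],[[0.02,-0.03,0.01],12],[[0.02,-0.0556,0.02],19],[[0.02,-0.0556,0.04],25],[[0.02,-0.0556,0.055],25]]'
python3 -m inch '[[[0,0,0],0],[[0,0,0],0]]'
python3 -c "
from h import *
go([.4565,-.1717,.0967],188)
"
```

```text
clock: 19.07
tcp_pos: [0.4215, -0.1746, 0.1008]
orientation: [0.001, -0.064, 0.998, -0.002]
wrist_force: [-0.6, 0.3, -0.6]
finger_gap: 0.0381
clock: 19.23
tcp_pos: [0.42, -0.1727, 0.0991]
orientation: [-0.001, -0.064, 0.998, -0.0]
wrist_force: [-0.3, 0.3, -0.4]
finger_gap: 0.038
t19.23 tcp [ 0.42   -0.1727  0.0991] yaw-172.62 F [-0.3  0.3 -0.4] gap0.0380 Z [-0.003 -0.001 -1.   ] | SHIFT mm [-36.3  -3.7   2.3] spin -0.62 dist 37
```

```bash
python3 -m inch '[[[-0.006,-0.0037,0.002],-0.6],[[-0.014,-0.0037,0.002],-0.6],[[-0.014,-0.0037,0.002],-0.6],[[-0.014,-0.0037,0.002],-0.6]]'
python3 -c "
from h import *
go([.4565,-.1717,.0967],188)
"
```

```text
clock: 19.57
tcp_pos: [0.4356, -0.1747, 0.0977]
orientation: [-0.001, -0.07, 0.998, -0.001]
wrist_force: [0.7, 0.5, -0.1]
finger_gap: 0.0381
t19.57 tcp [ 0.4356 -0.1747  0.0977] yaw-171.96 F [ 0.7  0.5 -0.1] gap0.0381 Z [-0.001 -0.002 -1.   ] | SHIFT mm [-21.1   0.    1. ] spin 0.04 dist 21
```

```bash
python3 -m inch '[[[-0.003,0,0.0007],0],[[-0.006,0,0.0007],0],[[-0.009,0,0.0007],0],[[-0.012,0,0.0007],0]]'
python3 -c "
from h import *
go([.4565,-.1717,.0967],188)
"
python3 -m inch '[[[-0.003,0,0],0],[[-0.006,0,0],0],[[-0.008,0,0],0],[[-0.01,0,0],0]]'
python3 -c "
from h import *
go([.4565,-.1717,.0967],188)
"
```

```text
clock: 19.9
tcp_pos: [0.4469, -0.1727, 0.0967]
orientation: [-0.002, -0.07, 0.998, -0.0]
wrist_force: [-2.3, 0.1, -2.8]
finger_gap: 0.038
t19.90 tcp [ 0.4469 -0.1727  0.0967] yaw-171.98 F [-2.3  0.1 -2.8] gap0.0380 Z [-0.003 -0.001 -1.   ] | SHIFT mm [-9.7 -0.3 -0. ] spin 0.02 dist 10
clock: 20.23
tcp_pos: [0.4566, -0.1712, 0.0964]
orientation: [-0.002, -0.07, 0.998, -0.0]
wrist_force: [-1.7, 0.2, -2.7]
finger_gap: 0.0382
t20.23 tcp [ 0.4566 -0.1712  0.0964] yaw-171.98 F [-1.7  0.2 -2.7] gap0.0382 Z [-0.004 -0.001 -1.   ] | SHIFT mm [ 0.2 -0.4 -0.3] spin 0.02 dist 1
```

```bash
python3 -m inch '[[[-0.002,0,0.0007],0],[[-0.004,0,0.0007],0],[[-0.006,0,0.0007],0],[[-0.006,0,0.0007],0]]'
python3 -m inch '[[[-0.001,0,0],0],[[-0.002,0,0],0],[[-0.003,0,0],0],[[-0.003,0,0],0]]'
python3 -c "
from h import *
go([.4565,-.1717,.0967],188)
"
python3 -m inch '[[[-0.001,0,0],0],[[-0.002,0,0],0],[[-0.002,0,0],0]]'
python3 -c "
from h import *
go([.4565,-.1717,.0967],188)
"
```

```text
clock: 20.57
tcp_pos: [0.4618, -0.1704, 0.0957]
orientation: [-0.003, -0.07, 0.998, -0.0]
wrist_force: [-4.7, -1.0, 1.6]
finger_gap: 0.0379
clock: 20.9
tcp_pos: [0.4639, -0.1701, 0.0957]
orientation: [-0.004, -0.07, 0.998, -0.001]
wrist_force: [-4.9, -1.4, 1.6]
finger_gap: 0.0385
t20.90 tcp [ 0.4639 -0.1701  0.0957] yaw-172.01 F [-4.9 -1.4  1.6] gap0.0385 Z [-0.008 -0.002 -1.   ] | SHIFT mm [ 7.5 -0.6 -0.9] spin -0.01 dist 8
clock: 21.15
tcp_pos: [0.4649, -0.1699, 0.0957]
orientation: [-0.005, -0.07, 0.998, -0.001]
wrist_force: [-5.4, -1.4, 1.3]
finger_gap: 0.0382
t21.15 tcp [ 0.4649 -0.1699  0.0957] yaw-172.03 F [-5.4 -1.4  1.3] gap0.0382 Z [-0.01  -0.002 -1.   ] | SHIFT mm [ 8.6 -0.6 -0.9] spin -0.03 dist 9
```

```bash
python3 -m inch '[[[-0.002,-0.0003,0],0],[[-0.004,-0.0003,0],0],[[-0.005,-0.0003,0],0],[[-0.005,-0.0003,0],0],[[-0.005,-0.0003,0],0]]'
python3 -c "
from h import *
go([.4565,-.1717,.0957],188)
"
python3 -m inch '[[[-0.001,0,0],0],[[-0.002,0,0],0],[[-0.002,0,0],0]]'
python3 -c "
from h import *
go([.4565,-.1717,.0957],188)
"
```

```text
clock: 21.57
tcp_pos: [0.4689, -0.1694, 0.0957]
orientation: [-0.006, -0.069, 0.998, -0.001]
wrist_force: [-6.2, -1.1, 2.7]
finger_gap: 0.038
t21.57 tcp [ 0.4689 -0.1694  0.0957] yaw-172.04 F [-6.2 -1.1  2.7] gap0.0380 Z [-0.012 -0.002 -1.   ] | SHIFT mm [12.6 -0.5  0.1] spin -0.04 dist 13
clock: 21.82
tcp_pos: [0.47, -0.1692, 0.0957]
orientation: [-0.007, -0.069, 0.998, -0.001]
wrist_force: [-6.0, -0.6, 2.5]
finger_gap: 0.0379
t21.82 tcp [ 0.47   -0.1692  0.0957] yaw-172.06 F [-6.  -0.6  2.5] gap0.0379 Z [-0.014 -0.003 -1.   ] | SHIFT mm [13.7 -0.6  0.2] spin -0.06 dist 14
```

```bash
python3 -m inch '[[[-0.001,0,0],0],[[-0.002,0,0],0],[[-0.0025,0,0],0],[[-0.0025,0,0],0]]'
python3 -m inch '[[[-0.001,0,0],0],[[-0.002,0,0],0],[[-0.0025,0,0],0],[[-0.0025,0,0],0]]'
python3 -c "
from h import *
go([.4565,-.1717,.0957],188)
"
```

```text
clock: 22.15
tcp_pos: [0.4702, -0.1691, 0.0957]
orientation: [-0.009, -0.069, 0.998, -0.001]
wrist_force: [-9.1, -2.3, 4.7]
finger_gap: 0.0378
clock: 22.48
tcp_pos: [0.4702, -0.1691, 0.0957]
orientation: [-0.012, -0.068, 0.998, -0.002]
wrist_force: [-10.4, -2.2, 6.5]
finger_gap: 0.038
t22.48 tcp [ 0.4702 -0.1691  0.0957] yaw-172.16 F [-10.4  -2.2   6.5] gap0.0380 Z [-0.024 -0.005 -1.   ] | SHIFT mm [13.9 -0.8  0.3] spin -0.16 dist 14
```

```bash
python3 -m inch '[[[-0.003,0,0],0],[[-0.006,0,0],0],[[-0.006,0,0],0],[[-0.006,0,0],0]]'
python3 -m inch '[[[0,0,0],0],[[0,0,0],0],[[0,0,0],0],[[0,0,0],0],[[0,0,0],0]]' 0
python3 -c "
from h import *
go([.4565,-.1717,.0957],188)
"
python3 -m inch '[[[0,0,-0.02],0],[[0,0,-0.05],0],[[0,0,-0.08],0],[[0,0,-0.11],0],[[0,0,-0.11],0]]'
python3 -m inch '[[[0.02,0.03,0],0],[[0.03,0.065,0],0],[[0.05,0.1,0],0],[[0.05,0.13,0],0],[[0.05,0.13,0],0]]'
python3 - <<'E'
from h import *
go([.4565,-.1717,.0957],188)
a=np.radians(8);e=np.array([np.cos(a),np.sin(a),0]);tip=np.array([.4565,-.1717,.108]);n=np.array([-e[1],e[0],0])
for nm in('top','scene'):
    c=cam(nm);P=pts(c);s=(P-tip)@e*1e3;t=(P-tip)@n*1e3;z=P[...,2]*1e3;m=(abs(t)<23)&(z>95)&(z<140)
    print(nm,[(b,int(k.sum()),int(np.percentile(z[k],95)),c['image'][k].mean(0).astype(int).tolist()) for b in range(-15,136,3) for k in [m&(abs(s-b)<1.5)] if k.any()])
    u,v=proj(c,tip+.05*e).astype(int); im=c['image'][...,::-1][v-36:v+36,u-48:u+48]; cv2.imwrite(f'pics/e_{nm}.png',cv2.resize(im,(400,300),interpolation=cv2.INTER_CUBIC))
cv2.imwrite('pics/e7.png',np.hstack([cv2.imread(f'pics/e_{k}.png') for k in('top','scene')]))
E
```

```text
clock: 22.82
tcp_pos: [0.4704, -0.1689, 0.095]
orientation: [-0.018, -0.067, 0.998, -0.002]
wrist_force: [-19.1, -5.2, 8.2]
finger_gap: 0.0376
clock: 23.23
tcp_pos: [0.4713, -0.169, 0.0953]
orientation: [-0.017, -0.068, 0.998, -0.003]
wrist_force: [0.6, -0.4, -0.9]
finger_gap: 0.0852
t23.23 tcp [ 0.4713 -0.169   0.0953] yaw-172.24 F [ 0.6 -0.4 -0.9] gap0.0852 Z [-0.034 -0.008 -0.999] | SHIFT mm [15.  -0.7  0.2] spin -0.24 dist 15
clock: 23.65
tcp_pos: [0.4785, -0.1695, 0.2114]
orientation: [-0.013, -0.068, 0.998, -0.005]
wrist_force: [0.6, -0.2, 0.6]
finger_gap: 0.0853
clock: 24.07
tcp_pos: [0.4091, -0.0433, 0.2115]
orientation: [-0.013, -0.07, 0.997, -0.004]
wrist_force: [0.5, -0.4, 0.3]
finger_gap: 0.0854
t24.07 tcp [ 0.4091 -0.0433  0.2115] yaw-171.97 F [ 0.5 -0.4  0.3] gap0.0854 Z [-0.025 -0.01  -1.   ] | SHIFT mm [ -32.  -133.   115.9] spin 0.03 dist 179
top [(30, 4, 124, [56, 53, 49]), (33, 10, 124, [155, 127, 94]), (36, 16, 125, [183, 150, 111]), (39, 16, 121, [203, 203, 193]), (42, 17, 121, [208, 205, 194]), (45, 19, 121, [215, 212, 201]), (48, 18, 121, [204, 202, 192]), (51,
[... 1529 characters left out ...]
16, 120, [189, 185, 178]), (57, 13, 121, [164, 160, 153]), (60, 13, 120, [192, 187, 179]), (63, 15, 120, [178, 174, 166]), (66, 11, 120, [182, 176, 168]), (69, 39, 124, [122, 107, 91]), (72, 29, 123, [127, 109, 89]), (75, 12, 124, [168, 138, 103]), (78, 4, 123, [175, 149, 112]), (81, 4, 120, [141, 82, 62]), (84, 5, 120, [143, 88, 66]), (87, 8, 120, [141, 53, 43]), (90, 18, 120, [125, 32, 29]), (93, 10, 120, [125, 17, 20]), (96, 17, 121, [129, 21, 22]), (99, 8, 121, [131, 18, 22]), (102, 8, 120, [119, 13, 17]), (105, 15, 121, [136, 21, 24]), (108, 28, 124, [107, 62, 47]), (111, 32, 124, [112, 83, 61]), (114, 12, 125, [125, 106, 85]), (117, 18, 125, [107, 94, 85]), (120, 7, 123, [94, 87, 82])]
```

View pics/e7.png

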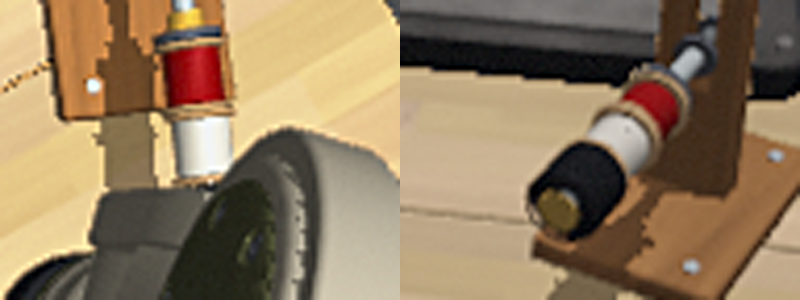

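Both views show cap, white, red and disc touching, with no rod visible between them. The boundaries match the snug values: cap front s≈32, disc front s≈112 (both 32/112 expected). I'll move the arm clear for one unobstructed check of the stack and the bystanders.

```bash
python3 -m inch '[[[0.01,0.036,0],0],[[0.02,0.072,0],0],[[0.03,0.108,0],0],[[0.03,0.145,0],0],[[0.03,0.18,0],0]]'
python3 -m inch '[[[0,0.036,0],0],[[0,0.072,0],0],[[0,0.108,0],0],[[0,0.144,0],0],[[0,0.144,0],0]]'
python3 - <<'E'
from h import *
a=np.radians(8);e=np.array([np.cos(a),np.sin(a),0]);tip=np.array([.4565,-.1717,.108]);n=np.array([-e[1],e[0],0])
c=cam('top');P=pts(c);s=(P-tip)@e*1e3;t=(P-tip)@n*1e3;z=P[...,2]*1e3;m=(abs(t)<23)&(z>95)&(z<140)
print([(b,int(k.sum()),int(np.percentile(z[k],90)),round(float(t[k].mean()),1),c['image'][k].mean(0).astype(int).tolist()) for b in range(-14,122,2) for k in [m&(abs(s-b)<1)] if k.any()])
c0=dict(np.load('top0.npz'));P0=pts(c0)
for nm,(u,v) in dict(beeswax=(172,187),thread=(236,249),brass=(310,242)).items():
    d=np.abs(c['image'].astype(int)-c0['image'])[v-14:v+14,u-14:u+14].sum(-1); print(nm,'changed px',(d>60).sum(),'max dz', np.median(np.abs(P-P0)[v-14:v+14,u-14:u+14,2]).round(4))
cv2.imwrite('pics/f8.png',cv2.resize(c['image'][...,::-1],(768,576),interpolation=cv2.INTER_CUBIC))
go([.4,.3,.2],188)
E
```

```text
clock: 24.58
tcp_pos: [0.3573, 0.1284, 0.2109]
orientation: [-0.011, -0.068, 0.998, -0.006]
wrist_force: [1.5, -0.2, 0.5]
finger_gap: 0.0854
clock: 25.0
tcp_pos: [0.3384, 0.276, 0.2093]
orientation: [-0.01, -0.071, 0.997, -0.004]
wrist_force: [0.7, -0.8, 0.3]
finger_gap: 0.085
[(-6, 8, 118, 0.6, [122, 98, 48]), (-4, 14, 124, 3.5, [17, 16, 18]), (-2, 16, 125, 5.3, [25, 24, 27]), (0, 16, 124, 6.8, [44, 39, 36]), (2, 16, 126, 3.2, [27, 27, 28]), (4, 14, 124, 3.4, [26, 27, 29]), (6, 14, 125, 5.2, [24, 24, 27]), (8, 16, 124, 4.0, [23, 24, 26]), (10, 16, 125, 5.5, [30, 29, 30]), (12, 16, 126, 5.7, [27, 27, 28]), (14, 16, 124, 5.6, [28, 27, 29]), (16, 14, 126, 3.9, [23, 25, 27]), (18, 16, 124, 3.4, [29, 28, 29]), (20, 16, 124, 3.3, [32, 31, 30]), (22, 16, 123, 3.3, [30, 29, 29]), (24, 15, 125, 5.0, [24, 25, 27]), (26, 15, 125, 5.0, [20, 22, 24]), (28, 15, 125, 5.1, [17, 19, 23]), (30, 15, 124, 5.1, [39, 36, 34]), (32, 12, 123, 2.2, [111, 92, 69]), (34, 13, 124, 2.6, [189, 151, 106]), (36, 15, 125, 5.2, [174, 142, 104]), (38, 11, 120, 4.3, [179, 177, 162]), (40, 12, 121, 5.9, [207, 206, 197]
[... 993 characters left out ...]
2.7, [138, 15, 18]), (98, 13, 119, 3.7, [132, 12, 13]), (100, 12, 121, 2.6, [134, 14, 16]), (102, 13, 121, 3.7, [132, 15, 15]), (104, 11, 120, 4.1, [134, 12, 15]), (106, 12, 119, 4.2, [132, 14, 15]), (108, 12, 121, 2.1, [127, 48, 34]), (110, 17, 124, 4.8, [137, 112, 75]), (112, 15, 123, 2.8, [173, 137, 94]), (114, 16, 127, 5.0, [54, 59, 67]), (116, 13, 126, 4.1, [66, 73, 85]), (118, 15, 125, 4.6, [98, 88, 83]), (120, 5, 125, 4.3, [166, 136, 76])]
beeswax changed px 0 max dz 0.0018
thread changed px 0 max dz 0.0017
brass changed px 0 max dz 0.0016
t25.05 tcp [0.3384 0.2736 0.2091] yaw-171.93 F [-0.3 -0.6  0.1] gap0.0854 Z [-0.021 -0.012 -1.   ] | SHIFT mm [-64.9  17.6   7.5] spin 0.07 dist 68
```

View pics/f8.png

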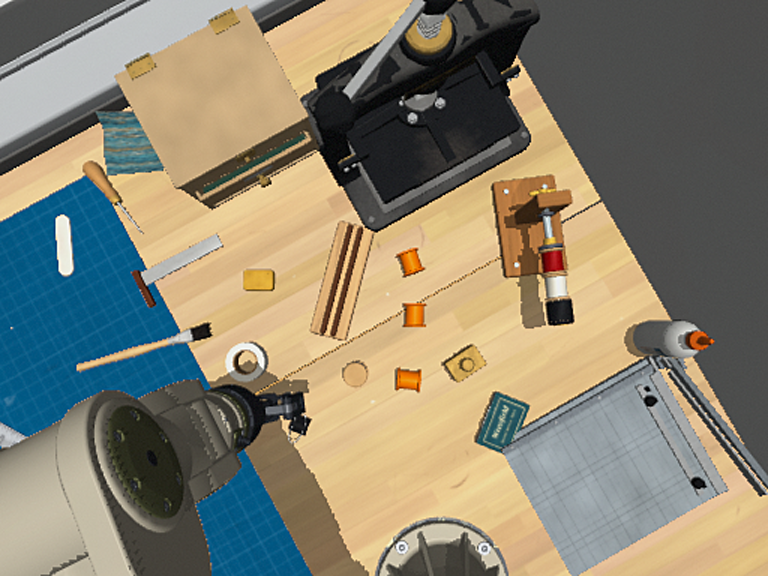

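The top view shows the stack snug from cap (560,310) through white and red to the disc. The rest is empty, and the bystanders are unchanged.

```bash
python3 -c "
from workcell import env
print(env.hand_in())"
```

```text
the job is handed in; nothing more can be done
None
```

The spool stand is loaded and handed in. The red spool went onto the rod first, then the white, then the black cap, which was pressed until it stopped on the rod's tip. It took about 25 s of the 72 s allowed.

**Rod height:** Both cameras put the axis near 0.108 m. Both spools threaded with side forces under about 2.5 N, so that height held.

**Seating the cap:** The stack moved back at about 5–6 N. The cap then stopped dead at the expected home position, 13.9 mm past my estimate of the tip against about 13–15 mm expected, while the push rose to about 20 N. The tool leaned about 2° under that push. The cap lay straight on the rod in the pictures after I let go.

**Final check, from the top camera with the arm clear:** measured from the rod tip toward the upright, boundaries good to about 2 mm.

| Boundary | Measured (mm) | Expected (mm) |
|---|---|---|
| Cap, closed end | −6 | −6 |
| Cap to white spool | 31–32 | 32 |
| White to red spool | 72 | 72 |
| Red spool to drag disc | 112–113 | 112 |

No gaps showed in either view. The drag disc is therefore at about 0.016, where the seated cap puts it. The check cannot rule out a gap smaller than about 2 mm.

The beeswax, blue thread spool and brass weight showed no changed pixels. No check failed or disagreed.

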